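# Nest the paint strainers on their hook

## Task

The three washed paint strainers hang on the drying rack. Hang them on the steel hook one inside the other, largest first, then the middle one, then the small one: slide the large one back along the arm to the sprung stop, then press the middle one and the small one each fully home against the one before, with a brief gentle push of about 10 N against the stop's spring (never more than 20 N). Finally let go, leaving them hanging still and snugly nested, and leave everything else where it is.

Things in the scene. Friction and masses are not known exactly. Their poses are not given: they have to be found in the camera images.
- large: The large steel paint strainer, loose, 220 g: bowl of rim diameter 100 mm, mouth towards its -x, reaching 28 mm behind the origin; bowl axis 95 mm below the origin; flat handle up to an eye, grip plate above. ORIGIN: in the eye, on the axis of the 8 mm bar when it hangs. x runs through the eye (along the bar), z up the handle. Eye: a block from x -6 to +6 mm, 30 mm wide.
- large_grip (a point): Grip point of the large strainer, 40 mm above its origin, same axes: on a plate 4 mm thick (x), 18 mm wide (y), 13 to 58 mm above the origin. Take it from above by its side edges, closing along y. Smaller strainers have wider plates, so fingers on one pass outside the plate behind. Eye opening: 20 mm wide, pointed 45 degree roof; from hanging it can be raised 16 mm before its floor meets the bar.
- middle: The middle steel paint strainer, loose, 160 g: bowl of rim diameter 78 mm, mouth towards its -x, reaching 28 mm behind the origin; bowl axis 95 mm below the origin; flat handle up to an eye, grip plate above. ORIGIN: in the eye, on the axis of the 8 mm bar when it hangs. x runs through the eye (along the bar), z up the handle. Eye: a block from x -6 to +6 mm, 30 mm wide.
- middle_grip (a point): Grip point of the middle strainer, 40 mm above its origin, same axes: on a plate 4 mm thick (x), 26 mm wide (y), 13 to 58 mm above the origin. Take it from above by its side edges, closing along y. Smaller strainers have wider plates, so fingers on one pass outside the plate behind. Eye opening: 20 mm wide, pointed 45 degree roof; from hanging it can be raised 16 mm before its floor meets the bar.
- small: The small steel paint strainer, loose, 110 g: bowl of rim diameter 56 mm, mouth towards its -x, reaching 28 mm behind the origin; bowl axis 95 mm below the origin; flat handle up to an eye, grip plate above. ORIGIN: in the eye, on the axis of the 8 mm bar when it hangs. x runs through the eye (along the bar), z up the handle. Eye: a block from x -6 to +6 mm, 30 mm wide.
- small_grip (a point): Grip point of the small strainer, 40 mm above its origin, same axes: on a plate 4 mm thick (x), 34 mm wide (y), 13 to 58 mm above the origin. Take it from above by its side edges, closing along y. Smaller strainers have wider plates, so fingers on one pass outside the plate behind. Eye opening: 20 mm wide, pointed 45 degree roof; from hanging it can be raised 16 mm before its floor meets the bar.
- hook: Hook stand, fixed; origin on the table under its post, same axes as hook_arm. Foot 150 x 130 x 14 mm. On the arm a fixed collar carries a sprung stop washer (24 mm diameter) whose face stands 55 to 85 mm from the post, different each time and not measured: find it by feel. It gives 1 mm per 0.9 N for 14 mm, then is hard. The large one's eye goes against it; nested eyes then touch, 12 mm apart.
- hook_arm (a point): Point on the axis of the hook's arm where it meets the upright post (16 mm thick), 190 mm above the table. Axes turn with the stand: the arm, a round steel bar 8 mm thick, runs from here level along -x for 150 mm, then turns up at 24 degrees for a further 20 mm to the tip.
- hook_tip (a point): Free, upturned end of the hook's arm: centre of its round end (8 mm thick), 170 mm in front of the post and 9 mm above the arm's axis. Same axes as hook_arm.
- rack: Wooden drying rack, fixed; origin on the table under its middle post; same yaw as the strainers on it. Posts (16 mm, 198 mm high) at y = -115, 0, +115 mm, each with a straight level 8 mm peg at 190 mm height, along -x, ending 70 mm in front. Each peg starts with one strainer (order varies), origin 50 mm in front of the post. Foot 100 x 360 x 18 mm.
- lidded_jar: Bystander: glass jar with a screw lid, 68 mm wide, 100 mm high; origin at the centre of its underside.
- tin: Bystander: open steel tin, 66 mm wide, 85 mm high; origin at the centre of its underside.
- brush: Bystander: paint brush 200 mm long lying on the table, under 30 mm high; origin under its middle.
- knife: Bystander: palette knife 200 mm long lying on the table, under 30 mm high; origin under its middle.
- panel: Bystander: plywood painting panel 100 x 75 x 18 mm lying flat; origin at the centre of its underside.
- water_cup: Bystander: white water cup, 76 mm wide, 100 mm high; origin at the centre of its underside.
Things that resemble listed ones, but are neither listed nor needed, are in the scene too. What is shaped like the small but orange is not meant.

How it is judged:
On the way, in this order (a step that is already met when the one before it is completed fails the run):
1. the large strainer hangs by its eye on the straight part of the hook's arm (x of large in the frame of hook_arm between -0.152 and -0.05 m and y of large in the frame of hook_arm between -0.006 and 0.006 m and z of large in the frame of hook_arm between -0.006 and 0.006 m and angle between large's own z axis and vertical below 0.2 rad), for 0.2 s.
2. the middle strainer, on the arm in front of the large one, is pressed home against it with more than 5 N (x of middle in the frame of hook_arm between -0.152 and -0.05 m and y of middle in the frame of hook_arm between -0.006 and 0.006 m and z of middle in the frame of hook_arm between -0.006 and 0.006 m and angle between middle's own z axis and vertical below 0.2 rad and x of middle in the frame of large between -0.0155 and -0.0095 m and angle between the z axis of middle and the z axis of large, either way round below 0.15 rad and contact force between middle and large above 5 N), for 0.1 s.
3. the small strainer, on the arm in front of the middle one, is pressed home against it with more than 5 N (x of small in the frame of hook_arm between -0.152 and -0.05 m and y of small in the frame of hook_arm between -0.006 and 0.006 m and z of small in the frame of hook_arm between -0.006 and 0.006 m and angle between small's own z axis and vertical below 0.2 rad and x of small in the frame of middle between -0.0155 and -0.0095 m and angle between the z axis of small and the z axis of middle, either way round below 0.15 rad and contact force between small and middle above 5 N), for 0.1 s.
At the end, for the whole second after the job is handed in: All three hang upright (0.2 rad) on the straight arm, eye origins within 6 mm of its axis and 50-152 mm from the post; middle 9.5-15.5 mm in front of large, small 9.5-15.5 mm in front of middle, handles parallel within 0.15 rad; at rest (under 0.02 m/s) and released (all of step 1 and x of middle in the frame of hook_arm between -0.152 and -0.05 m and y of middle in the frame of hook_arm between -0.006 and 0.006 m and z of middle in the frame of hook_arm between -0.006 and 0.006 m and angle between each of middle, small's own z axis and vertical below 0.2 rad and x of small in the frame of hook_arm between -0.152 and -0.05 m and y of small in the frame of hook_arm between -0.006 and 0.006 m and z of small in the frame of hook_arm between -0.006 and 0.006 m and x of middle in the frame of large between -0.0155 and -0.0095 m and angle between the z axis of middle and the z axis of large, either way round below 0.15 rad and x of small in the frame of middle between -0.0155 and -0.0095 m and angle between the z axis of small and the z axis of middle, either way round below 0.15 rad and linear speed of each of large, middle, small below 0.02 m/s and contact force between each of large, middle, small and the fingers below 0.05 N); the robot touches nothing.
It fails at once if a strainer is pressed harder than 20 N against the one behind it (contact force between middle and large above 20 N or contact force between small and middle above 20 N).
It fails at once if a strainer is forced against the hook stand with more than 25 N (contact force between any of large, middle, small and hook above 25 N).
It fails at once if the fingers or arm strike the hook stand or the rack with more than 20 N (contact force between any of the arm, the fingers and hook above 20 N or contact force between any of the arm, the fingers and rack above 20 N).
It fails at once if a strainer is dropped (its eye lower than 130 mm above the table) (height (world z) of any of large, middle, small below 0.13 m).
It fails at once if a bystander is pushed more than 30 mm from its place or a standing one knocked over (distance of any of lidded_jar, tin, brush, knife, panel, water_cup from where it was at the start of the episode above 0.03 m or angle between any of lidded_jar, tin, water_cup's own z axis and vertical above 0.5 rad).
It also fails if it takes over 72 s, if anything falls off the work surface, if the arm or the gripper's body presses on something with over 40 N, if the wrist force passes 120 N, or if a joint passes its speed limit or range.

## Robot

A 7-joint arm with a two-finger parallel gripper is mounted at the origin on the work surface. World frame = base frame: x ahead of the robot, y to its left, z up, the work surface at z = 0. Lengths are in m, angles in rad, forces in N, time in s.
With the tool pointing down it reaches from about 0.4 to 0.9 m from the base axis. Payload 5.5 kg.
Tool frame: the origin (TCP) lies on the centre line of the jaws, within the pads' length; the fingertips stand ahead of it and the grasp point (between the pads) lies 2 mm behind it (bot.nose_length is the y of the fingertips in the tool frame, in m); y points along the fingers, z is the direction in which the jaws open and shut, and the axes are right-handed (so a half turn about y gives the same grasp; the last joint's range is limited). The gripper opens to 92 mm and grips with 3 to 60 N. Pads are 19 mm wide; open, the fingers measure 130 mm over their backs; the gripper's body (75 mm by 190 mm) begins 47 mm behind the grasp point.
Start: joints at [1.586, 0.501, -0.427, 1.55, 0.221, 1.138, -0.21], TCP at [0.159, -0.63, 0.244] pointing down, gripper open.
Joint ranges: [-2.88, 2.88], [-0.31, 2.03], [-1.54, 1.56], [0.2, 2.42], [-1.41, 4.55], [0.19, 2.02], [-2.57, 2.57]. Speed limits (rad/s): [2.57, 2.57, 3.14, 3.14, 3.14, 3.14, 3.14].

## Interface

Orientations are given as a unit quaternion [w, x, y, z].
In Python, from cell import bot, vision gives the robot as it stands.
- The arm moves only by the shell command python3 -m inch 'ROWS'. ROWS is JSON, a list of rows, each a list of 5 numbers: the opening, from -1 (shut) to 1 (fully open), then the shift along the world's x, y, z in cm, then the turn about the world's z in degrees. A call has exactly 5 rows; each row shifts and turns the pose as measured when the row begins; what a row does not reach is not made up. A row lasts 1/8 s, in which the tool goes at most 62.5 mm and 10.7 degrees, less where a joint would pass 70% of its speed; a pose out of reach is approached as far as the arm can. A call is refused whole if a number of a shift passes 6.25 or a number of a turn 10.7, either way. A call with a gripper value outside its range is refused whole. The fingers move at their own pace and stop on an object; the grip force is fixed at half the most. Time passes only in rows, so rows that do not move let the fingers close, or fill a call up. It gives the time, the measured TCP pose, the force and the opening at its end, in the units of the state.
- bot.read_state(): the state, without advancing time (a new reading comes with each control period).
- vision.snapshot(name): name is "side" or "top"; returns the picture (384x512x3 uint8, red, green, blue); there is no depth.
- vision.camera_model(name): a dict with "fovy" (degrees; the focal length in pixels is half the picture's height over the tangent of half this angle, whatever the lens; pixels are square), "cx", "cy" (the principal point, pixels), "world_to_cam" (4x4, takes a point from world to camera coordinates). Camera axes: x right, y up, looking along -z (the intrinsics and any distortion apply to the point x, -y, -z); pixel columns grow to the right and rows downward; lengths in m; the calibration is good to about 2 mm. A picture is of the moment at which its call begins. camera_model takes no time and is no camera call.
- bot.finish_job(): hands the job in, once; it reports no verdict.
The state is a dict: "time": time; "joint_positions": joint angles; "joint_vel": joint speeds; "tau": joint torques, N m; "position": TCP position; "orientation": TCP orientation; "contact_force": force on the tool from outside, world axes, zero at the start; "ft_torque": the same for the moment, N m; "width": finger opening in m.
Only numpy, scipy, OpenCV 4.12 (cv2) and the standard library are available. Lean on these libraries where they do the work, as an engineer would, in place of code of your own. Each camera call takes 0.05 s, during which the arm holds its last target. There are 200 camera calls.

## Working session

There is one attempt and no reset: what is moved stays moved. The work goes in short steps, Python scripts to look and compute and a shell command to move; the robot and the scene stay as the last step left them, time stands still between calls to the robot, and variables do not carry over. Pictures are saved under pics/ and viewed, about 8 in all and at most 12, crops included, and the job is handed in when it is done.

```bash
ls; mkdir -p pics
python3 - <<'E'
from cell import bot, vision
import cv2, json
print(bot.read_state(), bot.nose_length)
for n in("side","top"):
    cv2.imwrite(f"pics/{n}0.png", vision.snapshot(n)[:,:,::-1])
    m=vision.camera_model(n); print(n,{k:(v.tolist() if hasattr(v,'tolist') else v) for k,v in m.items()})
E
```

```text
pics
{'time': 0.0, 'joint_positions': array([ 1.58621436,  0.50182808, -0.4268082 ,  1.55143099,  0.22077624,
        1.13825871, -0.21029698]), 'joint_vel': array([-0.00137063,  0.00027463,  0.00089469,  0.00148205, -0.00090034,
       -0.00092877, -0.00108136]), 'tau': array([ 4.47029079e-04, -5.66589081e+01, -5.81585437e+00, -2.79110742e+01,
       -6.85333041e-02,  3.07143456e-02,  1.61858370e-04]), 'position': array([ 0.15923263, -0.62952906,  0.2427001 ]), 'orientation': array([ 0.08735444, -0.08744734,  0.70234517, -0.70102313]), 'contact_force': array([-0.17165131, -0.08561347, -0.79458465]), 'ft_torque': array([-0.01811997,  0.01227315,  0.01411743]), 'width': 0.09190371972682745} 0.017
side {'fovy': 49.08729066614569, 'cx': 259.1549424787196, 'cy': 187.25877536066972, 'world_to_cam': [[-0.996664649806949, -0.08158998099560415, -0.0016281358445515463, 0.5410360618398733], [0.04437934853785999, -0.5586443410236144, 0.828219157992404, -0.19164666453360948], [-0.06848393423677196, 0.8253845014557935, 0.5604019767167359, -1.2879208840424512], [0.0, 0.0, 0.0, 1.0]]}
top {'fovy': 46.97786884535897, 'cx': 253.8152167088987, 'cy': 185.99343456744242, 'world_to_cam': [[0.016101914800619704, -0.9998672890440892, 0.0024764166406056297, -0.09256390311790973], [0.9941363560139095, 0.016274392727842018, 0.10690205700886103, -0.5669039264240079], [-0.1069281721116535, 0.0007405680010962271, 0.9942664721129324, -1.427700731956833], [0.0, 0.0, 0.0, 1.0]]}
```

View pics/side0.png

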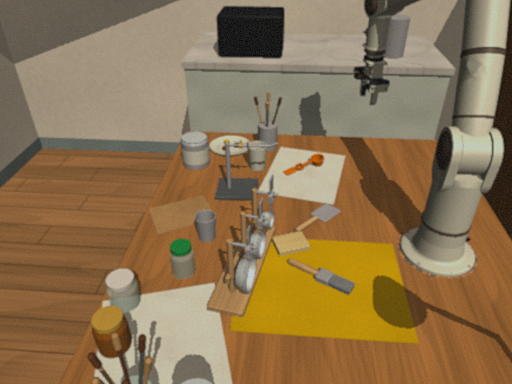

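View pics/top0.png

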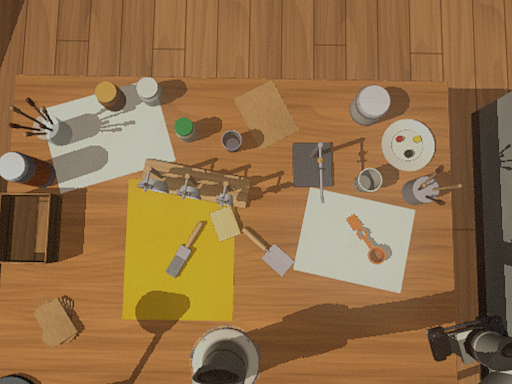

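Run:
```python
import cv2, numpy as np
t=cv2.imread("pics/top0.png"); s=cv2.imread("pics/side0.png")
a=cv2.resize(t[145:215,130:260],(780,420),interpolation=cv2.INTER_CUBIC)
b=cv2.resize(t[130:215,285:345],(420,595),interpolation=cv2.INTER_CUBIC)
c=cv2.resize(s[125:315,205:305],(300,570),interpolation=cv2.INTER_CUBIC)
cv2.imwrite("pics/ca.png",a)
z=np.zeros((595,720,3),np.uint8); z[:595,:420]=b; z[:570,420:]=c
cv2.imwrite("pics/cb.png",z)
```

```text
(no output)
```

View pics/ca.png

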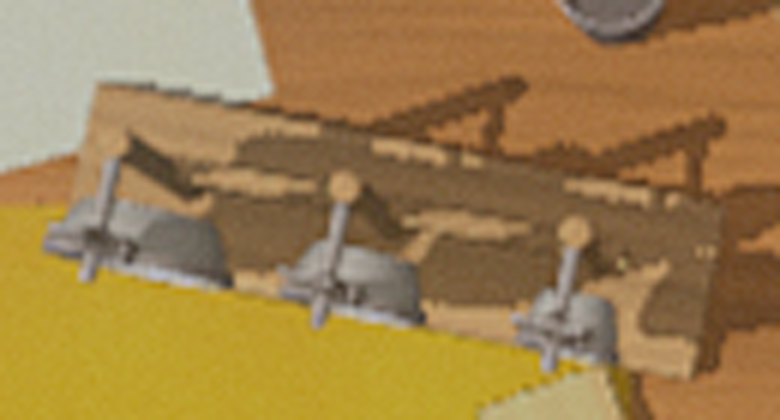

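View pics/cb.png

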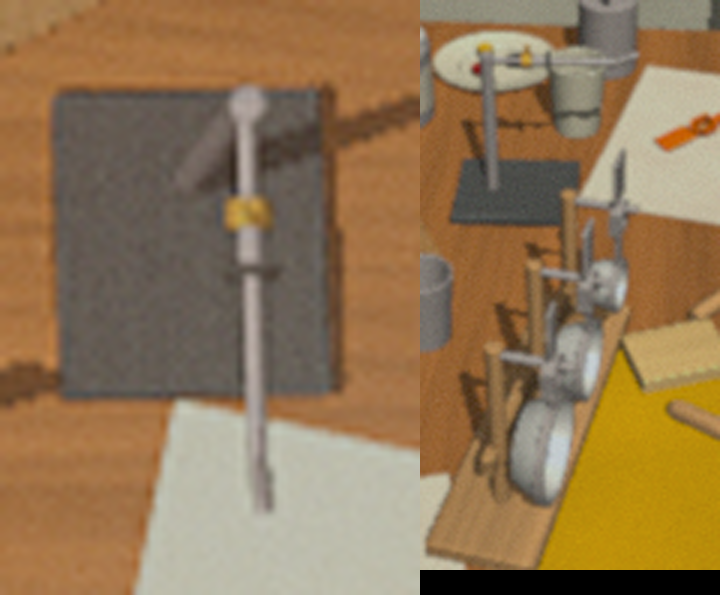

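```bash
cat > h.py <<'E'
import numpy as np
from cell import bot, vision
def ray(n,u,v):
    m=vision.camera_model(n); f=192/np.tan(np.radians(m["fovy"])/2)
    T=np.array(m["world_to_cam"]); R=T[:3,:3]
    d=R.T@np.array([(u-m["cx"])/f,-(v-m["cy"])/f,-1]); return -R.T@T[:3,3], d/np.linalg.norm(d)
def plane(n,u,v,z):
    o,d=ray(n,u,v); return o+d*(z-o[2])/d[2]
def tri(a,b):
    o1,d1=ray("top",*a); o2,d2=ray("side",*b)
    s=np.linalg.lstsq(np.stack([d1,-d2],1),o2-o1,rcond=None)[0]
    p,q=o1+s[0]*d1,o2+s[1]*d2; return (p+q)/2,np.linalg.norm(p-q)
def project(n,p):
    m=vision.camera_model(n); f=192/np.tan(np.radians(m["fovy"])/2)
    T=np.array(m["world_to_cam"]); c=T[:3,:3]@np.asarray(p)+T[:3,3]
    return np.array([m["cx"]+f*c[0]/-c[2], m["cy"]-f*c[1]/-c[2]])
E
python3 - <<'E'
from h import *
np.set_printoptions(precision=4,suppress=True)
A=lambda x,y:(130+x/6-.4,145+y/6-.4)
B=lambda x,y:(285+x/7-.4,130+y/7-.4)
S=lambda x,y:(205+(x-420)/3-.4,125+y/3-.4)
posts=dict(L=((110,140),(493,348)),M=((343,187),(534,263)),S=((575,230),(568,193)))
for k,(a,b) in posts.items(): print(k,plane("top",*A(*a),.198),*tri(A(*a),S(*b)))
for k,a in dict(L=(88,277),M=(318,322),S=(549,368)).items(): print("pegtip",k,plane("top",*A(*a),.19))
print("hook post",plane("top",*B(248,105),.196),*tri(B(248,105),S(485,48)))
print("hook tip",plane("top",*B(263,510),.2),*tri(B(263,510),S(637,57)))
print("arm pts",[plane("top",*B(*p),.19) for p in((247,150),(255,400),(251,268))])
E
```

```text
L [0.5985 0.2279 0.198 ] [0.5985 0.2284 0.1956] 0.0006479045038189639
M [0.5772 0.1134 0.198 ] [0.5775 0.1136 0.1964] 0.00021103588325810916
S [ 0.558  -0.0002  0.198 ] [ 0.558  -0.      0.1957] 0.0005266770838561467
pegtip L [0.5318 0.2377 0.19  ]
pegtip M [0.5116 0.1246 0.19  ]
pegtip S [0.491  0.0114 0.19  ]
hook post [ 0.6767 -0.2769  0.196 ] [ 0.6771 -0.2758  0.2028] 0.003402730059095985
hook tip [ 0.5053 -0.2825  0.2   ] [ 0.505  -0.2833  0.1948] 0.0013250888723254299
arm pts [array([ 0.6586, -0.2773,  0.19  ]), array([ 0.5522, -0.2807,  0.19  ]), array([ 0.6081, -0.279 ,  0.19  ])]
```

Side view: the hook stand is at about (230,165) and the rack runs from (230,290) to (270,200). Top view, left to right: large peg (148,168), middle (187,176), small (225,183). The hook arm runs from (320,145) to (322,203), with the stop near v=168. Rack yaw is about -10° and hook yaw about +2°.

```bash
python3 -m inch '[[1,3.6,4.7,1.8,-3],[1,3.6,4.7,1.8,-3],[1,3.6,4.7,1.8,-3],[1,3.6,4.7,1.8,-3],[1,3.6,4.7,1.8,-3]]'; python3 -m inch '[[1,3.6,4.7,0,-3],[1,3.6,4.7,0,-3],[1,3.6,4.7,0,-3],[1,1,5,0,0],[1,1,5,0,0]]'
```

```text
time: 0.72
position: [0.3353, -0.3915, 0.329]
orientation: [-0.013, 0.011, 0.71, -0.704]
contact_force: [0.8, 0.5, -0.6]
width: 0.0918
time: 1.35
position: [0.468, -0.1416, 0.3301]
orientation: [-0.069, 0.069, 0.706, -0.701]
contact_force: [0.4, -0.3, 0.7]
width: 0.0917
```

```bash
python3 -m inch '[[1,1.2,5.8,0,0.3],[1,1.2,5.8,0,0.3],[1,1.2,5.8,0,0.3],[1,1.2,5.8,0,0],[1,1.2,5.8,0,0]]'; python3 -m inch '[[1,1.2,4.5,0,0],[1,1,3,-2,0],[1,0.5,1,-1,0],[1,0,0,0,0],[1,0,0,0,0]]'
python3 - <<'E'
from h import *
import cv2
s=bot.read_state(); print(s["position"],s["orientation"],s["contact_force"])
t=vision.snapshot("top"); d=vision.snapshot("side")
a=cv2.resize(t[140:220,110:210],(400,320),interpolation=cv2.INTER_CUBIC)
b=cv2.resize(d[150:310,200:300],(350,560),interpolation=cv2.INTER_CUBIC)
z=np.zeros((560,760,3),np.uint8); z[:320,:400]=a; z[:,410:]=b
cv2.imwrite("pics/g1.png",z[:,:,::-1])
E
```

```text
time: 1.98
position: [0.5276, 0.1557, 0.3292]
orientation: [-0.065, 0.065, 0.706, -0.703]
contact_force: [0.5, 0.1, 0.6]
width: 0.0917
time: 2.6
position: [0.5535, 0.2473, 0.2973]
orientation: [-0.063, 0.062, 0.706, -0.703]
contact_force: [0.1, -0.9, -0.2]
width: 0.0919
[0.55354044 0.24727475 0.29726434] [-0.06346258  0.06151433  0.70607327 -0.70260161] [ 0.07930114 -0.85098135 -0.22396671]
```

View pics/g1.png

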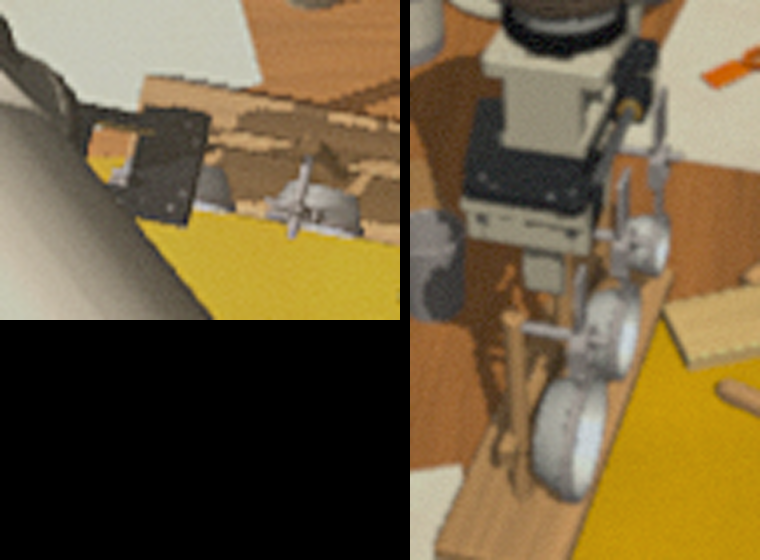

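Run:
```python
from h import *
for x in (.544,.549,.554): print(project("side",[x,.237,.248]), project("side",[x,.237,.19]))
```

```text
[250.28803643 227.37172244] [250.60854623 245.83897427]
[248.17663632 227.26370859] [248.56409551 245.72821206]
[246.06669491 227.15576935] [246.5210124  245.61752393]
```

```bash
python3 -m inch '[[1,-0.5,-1,0,0],[1,0,0,-2.5,0],[1,0,0,-2.5,0],[1,0,0,-1.8,0],[1,0,0,0,0]]';  python3 -c "
from h import *
print(bot.read_state()['position'])"
```

```text
time: 3.32
position: [0.55, 0.2298, 0.2309]
orientation: [-0.064, 0.067, 0.705, -0.703]
contact_force: [-0.2, 0.6, 0.4]
width: 0.0915
[0.54999531 0.22979582 0.23086029]
```

```bash
python3 -m inch '[[1,0,0.7,-0.5,0],[1,0,0,0,0],[-1,0,0,0,0],[-1,0,0,0,0],[-1,0,0,0,0]]';  python3 -m inch '[[-1,0,0,0,0],[-1,0,0,0,0],[-1,0,0,0,0],[-1,0,0,0.4,0],[-1,0,0,0.4,0]]'
```

```text
time: 3.95
position: [0.5513, 0.2385, 0.2285]
orientation: [-0.063, 0.068, 0.706, -0.702]
contact_force: [0.6, 0.2, -0.0]
width: 0.0669
time: 4.58
position: [0.5509, 0.2373, 0.2363]
orientation: [-0.063, 0.068, 0.705, -0.703]
contact_force: [-1.0, -7.2, 0.6]
width: 0.0176
```

```bash
python3 -m inch '[[-1,0,0,0,0],[-1,0,0,0,0],[-1,0,0,0,0],[-1,0,0,0,0],[-1,0,0,0,0]]'
```

```text
time: 5.2
position: [0.5511, 0.2372, 0.2365]
orientation: [-0.063, 0.068, 0.705, -0.703]
contact_force: [0.2, -1.0, -0.0]
width: 0.0174
```

```bash
python3 -m inch '[[-1,-1,0.17,0,0],[-1,-1,0.17,0,0],[-1,-1,0.17,0,0],[-1,-1,0.17,0,0],[-1,-1,0.17,0,0]]'
python3 - <<'E'
from h import *
import cv2
fs=[]
t=vision.snapshot("top"); fs.append(bot.read_state()["contact_force"]); d=vision.snapshot("side");fs.append(bot.read_state()["contact_force"]);print(fs)
b=cv2.resize(d[150:310,200:320],(450,600),interpolation=cv2.INTER_CUBIC)
cv2.imwrite("pics/g2.png",b[:,:,::-1])
E
```

```text
time: 5.82
position: [0.4967, 0.2467, 0.2359]
orientation: [-0.064, 0.067, 0.705, -0.703]
contact_force: [-0.1, -1.0, -2.0]
width: 0.0173
[array([-2.29668852,  0.97389462, -2.44599318]), array([ 0.90633208, -0.88308921, -1.818459  ])]
```

View pics/g2.png

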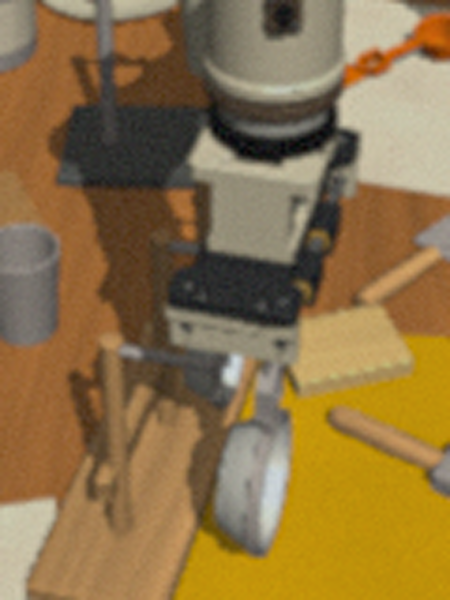

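```bash
python3 -m inch '[[-1,-2.5,0,0.2,0],[-1,-2.5,0,0.2,0],[-1,-2,-2,0.2,1],[-1,-0.5,-4,0.2,1],[-1,0,-4,0.2,1]]'; python3 -m inch '[[-1,0,-4,0,1],[-1,0,-4,0,1],[-1,0,-4,0,1],[-1,0,-4,0,1],[-1,0,-4,0,1]]';python3 -m inch '[[-1,0,-4,0,1],[-1,0,-4,0,1],[-1,0,-4,0,1],[-1,0.5,-4,0,1],[-1,0.5,-3,0,0]]'
```

```text
time: 6.55
position: [0.4197, 0.1488, 0.247]
orientation: [-0.041, 0.046, 0.708, -0.703]
contact_force: [0.8, -1.9, -1.5]
width: 0.0177
time: 7.18
position: [0.421, -0.0579, 0.2492]
orientation: [-0.006, 0.016, 0.709, -0.705]
contact_force: [0.7, 0.5, -2.3]
width: 0.0173
time: 7.8
position: [0.4316, -0.2564, 0.2508]
orientation: [0.021, -0.007, 0.708, -0.706]
contact_force: [1.0, 0.1, -1.5]
width: 0.0172
```

```bash
python3 -m inch '[[-1,1,-1.5,-0.2,0],[-1,1,-1,-0.1,0],[-1,1,0,0,0],[-1,0.5,0,0,0],[-1,0,0,0,0]]'
python3 - <<'E'
from h import *
import cv2
t=vision.snapshot("top"); d=vision.snapshot("side"); s=bot.read_state();print(s["position"],s["orientation"])
a=cv2.resize(t[130:215,285:345],(420,595),interpolation=cv2.INTER_CUBIC)
b=cv2.resize(d[110:230,220:290],(350,600),interpolation=cv2.INTER_CUBIC)
z=np.zeros((600,780,3),np.uint8); z[:595,:420]=a; z[:,430:]=b
cv2.imwrite("pics/g3.png",z[:,:,::-1])
print(project("side",[.505,-.2825,.199]),project("side",[s["position"][0],-.2825,.207]))
E
```

```text
time: 8.43
position: [0.4703, -0.2807, 0.2473]
orientation: [0.021, -0.008, 0.708, -0.706]
contact_force: [-1.0, 0.9, -2.9]
width: 0.0175
[ 0.46968097 -0.28097874  0.24737399] [ 0.02092865 -0.0074848   0.70819041 -0.70567153]
[276.75327065 142.59810455] [287.13179101 140.90386691]
```

View pics/g3.png

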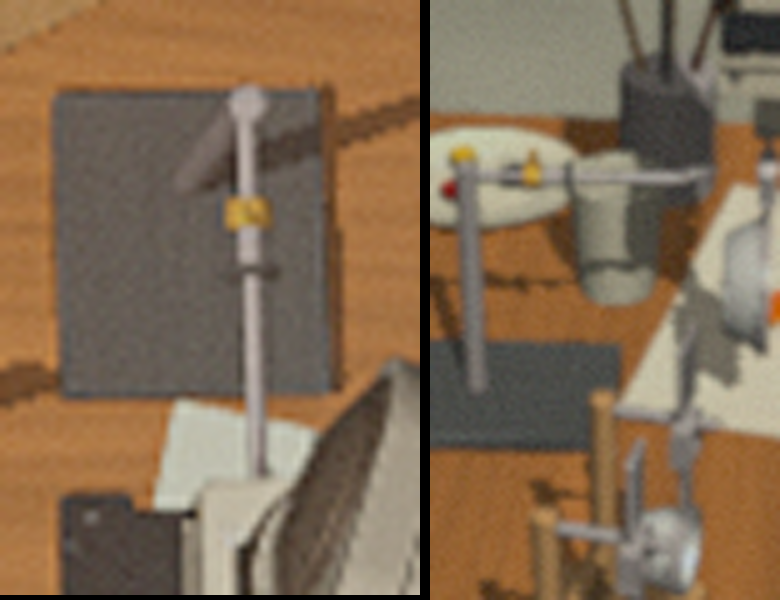

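```bash
python3 -m inch '[[-1,1,-0.15,0,0],[-1,1,0,0,0],[-1,1,0.05,0,0],[-1,0.5,0,0,0],[-1,0,0,0,0]]';python3 -m inch '[[-1,1,0.05,-0.4,0],[-1,1,0.05,-0.4,0],[-1,0.5,0,-0.2,0],[-1,0,0,0,0],[-1,0,0,0,0]]'
```

```text
time: 9.15
position: [0.5073, -0.2817, 0.2476]
orientation: [0.021, -0.007, 0.708, -0.706]
contact_force: [-0.1, 0.3, -2.3]
width: 0.0174
time: 9.78
position: [0.5336, -0.2806, 0.2363]
orientation: [0.021, -0.008, 0.708, -0.706]
contact_force: [-0.3, -0.9, -2.9]
width: 0.0172
```

```bash
python3 -m inch '[[-1,1,0.05,0,0],[-1,1,0.05,0,0],[-1,1,0.05,0,0],[-1,1,0,0,0],[-1,0.7,0,0,0]]';python3 -m inch '[[-1,0,0,-0.4,0],[-1,0,0,0,0],[-1,0,0,-0.2,0],[-1,0,0,0,0],[-1,0,0,0,0]]'
```

```text
time: 10.4
position: [0.5838, -0.2794, 0.2367]
orientation: [0.021, -0.007, 0.708, -0.706]
contact_force: [0.2, 0.1, -2.2]
width: 0.0174
time: 11.02
position: [0.5857, -0.2794, 0.2349]
orientation: [0.022, -0.006, 0.707, -0.707]
contact_force: [0.1, 0.2, -0.2]
width: 0.0175
```

```bash
python3 -m inch '[[-1,0.5,0.02,0,0],[-1,0.5,0.02,0,0],[-1,0.3,0,0,0],[-1,0,0,0,0],[-1,0,0,0,0]]'; python3 -m inch '[[-1,0.3,0,0,0],[-1,0.2,0,0,0],[-1,0.2,0,0,0],[-1,0,0,0,0],[-1,0,0,0,0]]'
```

```text
time: 11.65
position: [0.5935, -0.2793, 0.2347]
orientation: [0.017, -0.01, 0.708, -0.706]
contact_force: [-1.6, 0.7, 2.6]
width: 0.0174
time: 12.28
position: [0.5955, -0.2794, 0.2347]
orientation: [0.012, -0.014, 0.708, -0.706]
contact_force: [-3.3, 1.6, 3.6]
width: 0.0179
```

```bash
python3 -m inch '[[-1,0,0,0.3,0],[-1,0,0,0,0],[-1,0.3,0,0,0],[-1,0.3,0,0,0],[-1,0,0,0,0]]'; python3 -m inch '[[-1,0.4,0,0,0],[-1,0.4,0,0,0],[-1,0.4,0,0,0],[-1,0.4,0,0,0],[-1,0,0,0,0]]'
python3 - <<'E'
from h import *
import cv2
d=vision.snapshot("side"); t=vision.snapshot("top"); s=bot.read_state();print(s["position"],s["contact_force"],s["ft_torque"])
a=cv2.resize(t[130:215,285:345],(420,595),interpolation=cv2.INTER_CUBIC)
b=cv2.resize(d[110:200,210:290],(533,600),interpolation=cv2.INTER_CUBIC)[:,:350]
z=np.zeros((600,780,3),np.uint8); z[:595,:420]=a; z[:,430:]=b
cv2.imwrite("pics/g4.png",z[:,:,::-1])
E
```

```text
time: 12.9
position: [0.6022, -0.2798, 0.2357]
orientation: [0.012, -0.014, 0.708, -0.706]
contact_force: [-1.1, 0.7, -1.2]
width: 0.0174
time: 13.52
position: [0.6101, -0.2797, 0.2356]
orientation: [0.004, -0.02, 0.709, -0.705]
contact_force: [-6.0, 0.2, 2.0]
width: 0.0171
[ 0.60995232 -0.27975726  0.23560453] [-7.39558631  1.71840802  3.09651059] [ 0.2690172   1.81438558 -0.02838791]
```

View pics/g4.png

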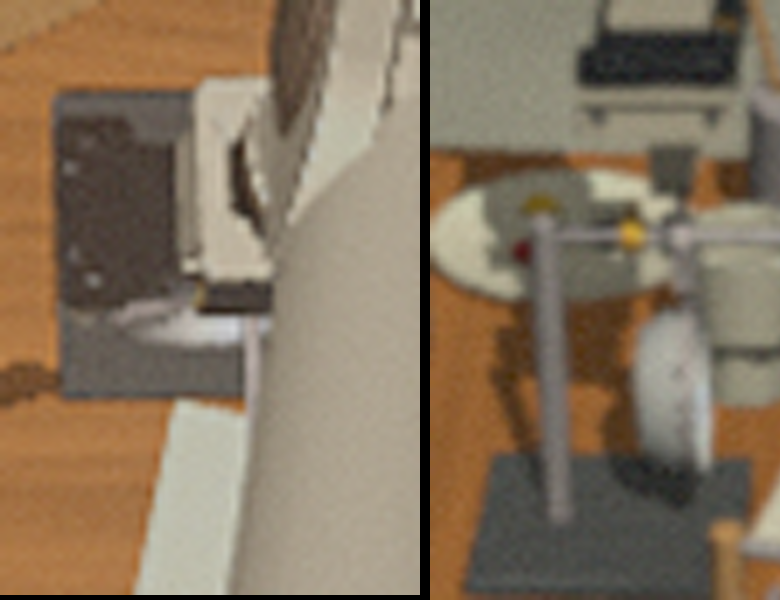

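```bash
python3 -m inch '[[-1,-0.4,0,0,0],[-1,-0.3,0,0,0],[-1,0,0,0,0],[-1,0,0,0,0],[-1,0,0,0,0]]'; python3 -m inch '[[1,0,0,0,0],[1,0,0,0,0],[1,0,0,0,0],[1,0,0,0,0],[1,0,0,0,0]]'; python3 -m inch '[[1,0,0,0,0],[1,0,0,1.5,0],[1,0,0,3,0],[1,0,0,3,0],[1,0,0,1,0]]'
```

```text
time: 14.25
position: [0.6032, -0.2799, 0.2357]
orientation: [0.004, -0.02, 0.709, -0.705]
contact_force: [-2.7, 0.6, 0.0]
width: 0.0177
time: 14.88
position: [0.6059, -0.2798, 0.2372]
orientation: [0.006, -0.018, 0.709, -0.705]
contact_force: [0.0, -0.9, -0.3]
width: 0.0629
time: 15.5
position: [0.6055, -0.2795, 0.3265]
orientation: [0.006, -0.019, 0.709, -0.705]
contact_force: [-0.0, 0.3, -0.3]
width: 0.0918
```

```bash
python3 -m inch '[[1,-1,5,0,-1.5],[1,-1,5,0,-1.5],[1,-1,5,0,-1.5],[1,-1,5,0,-1.5],[1,-1,5,0,-1.5]]'; python3 -m inch '[[1,-1,5,0,-1.5],[1,-1,5,0,-1.5],[1,-0.5,2.5,0,-1.5],[1,0,0,0,0],[1,0,0,0,0]]'
python3 - <<'E'
from h import *
import cv2
d=vision.snapshot("side"); t=vision.snapshot("top"); s=bot.read_state();print(s["position"],s["contact_force"],s["orientation"])
b=cv2.resize(d[110:200,210:290],(533,600),interpolation=cv2.INTER_CUBIC)[:,:350]
a=cv2.resize(t[130:215,285:345],(420,595),interpolation=cv2.INTER_CUBIC)
z=np.zeros((600,780,3),np.uint8); z[:595,:420]=a; z[:,430:]=b
cv2.imwrite("pics/g5.png",z[:,:,::-1])
E
```

```text
time: 16.12
position: [0.553, -0.029, 0.3268]
orientation: [-0.044, 0.034, 0.707, -0.705]
contact_force: [0.1, 0.3, 0.3]
width: 0.0917
time: 16.75
position: [0.5246, 0.1039, 0.327]
orientation: [-0.07, 0.059, 0.705, -0.703]
contact_force: [-0.0, -1.3, -0.1]
width: 0.0919
[0.52473617 0.1036127  0.32700965] [-1.30016169 -0.07835199 -0.4929537 ] [-0.07043082  0.05970265  0.70552499 -0.7026447 ]
```

View pics/g5.png

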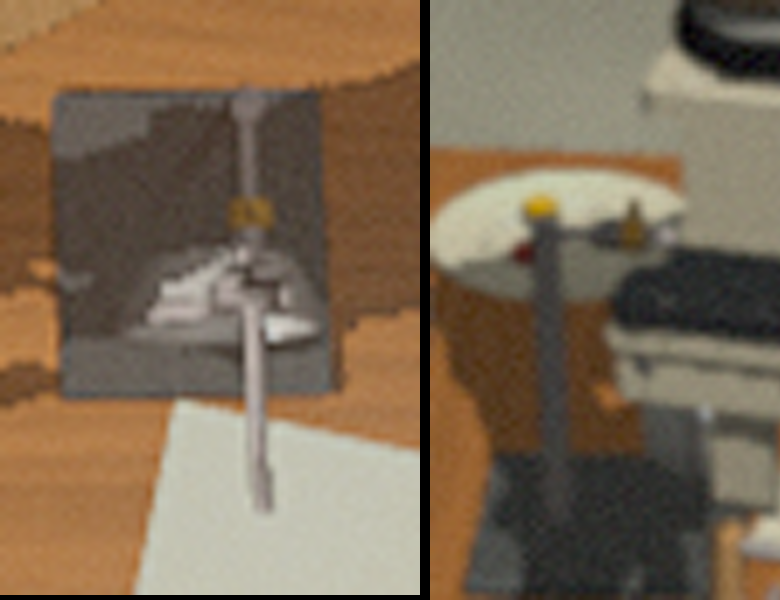

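```bash
python3 -m inch '[[1,0.2,1.2,0,0],[1,0.1,0.4,-1.5,0],[1,0,0,-3,0],[1,0,0,-2,0],[1,0,0,0,0]]'
```

```text
time: 17.48
position: [0.5283, 0.1179, 0.257]
orientation: [-0.073, 0.061, 0.705, -0.703]
contact_force: [-0.7, -0.1, -0.1]
width: 0.0916
```

```bash
python3 -m inch '[[1,0,0.3,-1.5,0],[1,0,0,-1.4,0],[1,0,0,0,0],[1,0,0,0,0],[-1,0,0,0,0]]'; python3 -m inch '[[-1,0,0,0,0],[-1,0,0,0,0],[-1,0,0,0,0],[-1,0,0,0,0],[-1,0,0,0,0]]'; python3 -m inch '[[-1,0,0,0,0],[-1,0,0,0,0],[-1,0,0,0.4,0],[-1,0,0,0.4,0],[-1,0,0,0,0]]'
```

```text
time: 18.1
position: [0.5292, 0.1215, 0.2271]
orientation: [-0.072, 0.061, 0.705, -0.702]
contact_force: [0.5, 0.1, -0.0]
width: 0.0858
time: 18.73
position: [0.5299, 0.1215, 0.2283]
orientation: [-0.071, 0.062, 0.706, -0.702]
contact_force: [0.4, -0.1, 0.3]
width: 0.0365
time: 19.35
position: [0.5294, 0.1214, 0.2362]
orientation: [-0.072, 0.062, 0.705, -0.702]
contact_force: [-0.1, 0.4, -1.7]
width: 0.0256
```

```bash
python3 -m inch '[[-1,-1,0.17,0,0],[-1,-1,0.17,0,0],[-1,-1,0.17,0,0],[-1,-1,0.17,0,0],[-1,-1.5,0.2,0,0]]'; python3 -m inch '[[-1,-2.5,0,0.2,0],[-1,-1.5,-1,0.2,0],[-1,-0.5,-4,0.2,1],[-1,0,-4,0.2,1],[-1,0,-4,0.2,2]]'; python3 -m inch '[[-1,0,-4,0,2],[-1,0,-4,0,2],[-1,0,-4,0,2],[-1,0.5,-4,0,2],[-1,0.5,-4,0,0]]'
```

```text
time: 19.98
position: [0.4703, 0.1307, 0.2358]
orientation: [-0.072, 0.061, 0.705, -0.702]
contact_force: [0.1, 0.2, -2.4]
width: 0.0255
time: 20.6
position: [0.4185, 0.0024, 0.2464]
orientation: [-0.043, 0.033, 0.707, -0.705]
contact_force: [0.3, -0.6, -0.9]
width: 0.0257
time: 21.22
position: [0.4251, -0.2015, 0.2476]
orientation: [0.01, -0.018, 0.707, -0.707]
contact_force: [0.1, 0.4, -1.3]
width: 0.0256
```

```bash
python3 -m inch '[[-1,0.5,-3,0,0],[-1,1,-2,0,0],[-1,1,-1,0,0],[-1,1,0,0,0],[-1,0,0,0,0]]'; python3 -m inch '[[-1,0,0,0,0],[-1,0,0,0,0],[-1,0,0,0,0],[-1,0,0,0,0],[-1,0,0,0,0]]'
```

```text
time: 21.85
position: [0.4595, -0.263, 0.2477]
orientation: [0.009, -0.017, 0.708, -0.706]
contact_force: [-0.9, 0.5, -1.7]
width: 0.0256
time: 22.48
position: [0.459, -0.2606, 0.2478]
orientation: [0.009, -0.018, 0.708, -0.706]
contact_force: [0.8, 0.8, -1.1]
width: 0.0253
```

```bash
python3 -m inch '[[-1,0,-1,0,0],[-1,0,-0.9,0,0],[-1,0.5,0,0,0],[-1,0.5,0,0,0],[-1,0,0,0,0]]'; python3 -c "
from h import *
print(bot.read_state()['position'])"
```

```text
time: 23.1
position: [0.4697, -0.2818, 0.2477]
orientation: [0.009, -0.018, 0.708, -0.706]
contact_force: [0.0, 0.5, -3.5]
width: 0.0255
[ 0.46972318 -0.28179631  0.24767923]
```

```bash
python3 -m inch '[[-1,1,0,0,0],[-1,1,0,0,0],[-1,1,0,0,0],[-1,0.5,0,0,0],[-1,0,0,0,0]]';python3 -m inch '[[-1,1,0.05,-0.4,0],[-1,1,0.05,-0.4,0],[-1,0.5,0,-0.2,0],[-1,0,0,0,0],[-1,0,0,0,0]]'
```

```text
time: 23.72
position: [0.5081, -0.2807, 0.2475]
orientation: [0.01, -0.018, 0.708, -0.706]
contact_force: [0.2, -0.6, -1.8]
width: 0.0254
time: 24.35
position: [0.5344, -0.2797, 0.2362]
orientation: [0.009, -0.018, 0.708, -0.706]
contact_force: [0.4, -0.0, -1.9]
width: 0.0255
```

```bash
python3 -m inch '[[-1,1,0.04,0,0],[-1,0,0,-0.4,0],[-1,0,0,-0.2,0],[-1,0,0,0,0],[-1,0,0,0,0]]'; python3 -m inch '[[-1,0,0,-0.2,0],[-1,0,0,0,0],[-1,0,0,0,0],[-1,0,0,0,0],[-1,0,0,0,0]]'
```

```text
time: 24.98
position: [0.5448, -0.2797, 0.2302]
orientation: [0.009, -0.018, 0.708, -0.706]
contact_force: [-0.5, 0.1, -1.5]
width: 0.0255
time: 25.6
position: [0.5451, -0.2807, 0.2291]
orientation: [0.009, -0.017, 0.707, -0.707]
contact_force: [-0.4, -0.4, -0.5]
width: 0.0256
```

```bash
python3 -m inch '[[-1,0.8,0.03,0,0],[-1,0.8,0.03,0,0],[-1,0.8,0.03,0,0],[-1,0.6,0,0,0],[-1,0,0,0,0]]'; python3 -m inch '[[-1,0.5,0.03,0,0],[-1,0.3,0,0,0],[-1,0.3,0,0,0],[-1,0,0,0,0],[-1,0,0,0,0]]'
```

```text
time: 26.22
position: [0.5772, -0.28, 0.2285]
orientation: [0.009, -0.018, 0.707, -0.707]
contact_force: [0.2, -0.5, -0.0]
width: 0.0253
time: 26.85
position: [0.5882, -0.2797, 0.2284]
orientation: [0.008, -0.018, 0.707, -0.707]
contact_force: [-0.7, -0.6, -0.4]
width: 0.0255
```

```bash
python3 -m inch '[[-1,0.3,0,0,0],[-1,0.3,0,0,0],[-1,0.3,0,0,0],[-1,0,0,0,0],[-1,0,0,0,0]]'
```

```text
time: 27.48
position: [0.5901, -0.2798, 0.2284]
orientation: [0.002, -0.023, 0.708, -0.706]
contact_force: [-0.6, -0.5, -1.1]
width: 0.0252
```

```bash
python3 -m inch '[[-1,0.3,0,0,0],[-1,0.3,0,0,0],[-1,0.2,0,0,0],[-1,0,0,0,0],[-1,0,0,0,0]]'
```

```text
time: 28.1
position: [0.5914, -0.2798, 0.2283]
orientation: [-0.004, -0.027, 0.709, -0.705]
contact_force: [-2.2, -0.5, 0.3]
width: 0.0253
```

```bash
python3 -m inch '[[-1,0.6,0,0,0],[-1,0.6,0,0,0],[-1,0.3,0,0,0],[-1,0,0,0,0],[-1,0,0,0,0]]';python3 -c "
from h import *
print(bot.read_state())"
```

```text
time: 28.72
position: [0.5972, -0.2797, 0.2282]
orientation: [-0.012, -0.034, 0.71, -0.704]
contact_force: [-2.6, 0.2, 0.9]
width: 0.0256
{'time': 28.725, 'joint_positions': array([ 0.58630981,  0.55320149, -0.29056788,  1.4827134 ,  0.17820942,
        1.1956952 , -1.27897926]), 'joint_vel': array([ 0.00117011,  0.000396  ,  0.00248211,  0.00076174, -0.00170729,
        0.00498392, -0.00062187]), 'tau': array([-1.03373721e+00, -6.03919387e+01, -5.04044116e+00, -2.89524794e+01,
       -3.75595596e-01, -8.05353485e-01,  2.45374169e-03]), 'position': array([ 0.59720369, -0.27968591,  0.22824166]), 'orientation': array([-0.01236567, -0.03419876,  0.70957867, -0.70368718]), 'contact_force': array([-2.56410287,  0.20493003,  0.91972018]), 'ft_torque': array([-0.07249617,  0.66803438,  0.00295386]), 'width': 0.025563038949765606}
```

```bash
python3 -m inch '[[-1,0,0,0,0],[-1,0,0,0,0],[-1,0.7,0,0,0],[-1,0.7,0,0,0],[-1,0.5,0,0,0]]';python3 -c "
from h import *
print(bot.read_state()['ft_torque'])"
```

```text
time: 29.35
position: [0.6055, -0.2798, 0.2277]
orientation: [-0.022, -0.042, 0.71, -0.702]
contact_force: [-14.9, 2.2, 8.9]
width: 0.0257
[0.49105655 3.61709077 0.02340986]
```

```bash
python3 -m inch '[[-1,0,0,0,0],[-1,0,0,0,0],[-1,-0.3,0,0,0],[-1,-0.3,0,0.1,0],[-1,0,0,0,0]]';python3 -c "
from h import *
print(bot.read_state()['ft_torque'])"
```

```text
time: 29.98
position: [0.5984, -0.2798, 0.2279]
orientation: [-0.023, -0.043, 0.711, -0.702]
contact_force: [-3.9, 0.1, 0.1]
width: 0.0254
[-0.18550647  0.64992376  0.01763974]
```

```bash
python3 -m inch '[[-1,-0.2,0,0,0],[-1,0,0,0,0],[1,0,0,0,0],[1,0,0,0,0],[1,0,0,0,0]]'; python3 -m inch '[[1,0,0,0,0],[1,0,0,0,0],[1,0,0,2,0],[1,0,0,3,0],[1,0,0,4,0]]'
```

```text
time: 30.6
position: [0.5992, -0.2787, 0.2289]
orientation: [-0.02, -0.041, 0.711, -0.702]
contact_force: [-0.5, 0.6, -0.1]
width: 0.0514
time: 31.22
position: [0.5977, -0.2779, 0.3204]
orientation: [-0.022, -0.043, 0.712, -0.701]
contact_force: [0.9, -0.6, -0.0]
width: 0.0915
```

```bash
python3 -m inch '[[1,-1,5,0,-1.5],[1,-1,5,0,-1.5],[1,-1,5,0,-1.5],[1,-1,4,0,-1.5],[1,-1,3,0,-1.5]]'; python3 -m inch '[[1,-1,2,0,-1.5],[1,-1,2,0,-1.5],[1,-0.5,0,0,-1.5],[1,0,0,0,0],[1,0,0,0,0]]'
python3 - <<'E'
from h import *
import cv2
d=vision.snapshot("side"); t=vision.snapshot("top"); s=bot.read_state();print(s["position"],s["contact_force"],s["orientation"])
b=cv2.resize(d[110:200,210:290],(533,600),interpolation=cv2.INTER_CUBIC)[:,:350]
a=cv2.resize(t[130:215,285:345],(420,595),interpolation=cv2.INTER_CUBIC)
z=np.zeros((600,780,3),np.uint8); z[:595,:420]=a; z[:,430:]=b
cv2.imwrite("pics/g6.png",z[:,:,::-1])
E
```

```text
time: 31.85
position: [0.5497, -0.056, 0.3338]
orientation: [-0.065, 0.014, 0.711, -0.7]
contact_force: [0.1, 0.0, 0.5]
width: 0.092
time: 32.48
position: [0.5253, -0.0129, 0.3408]
orientation: [-0.088, 0.044, 0.709, -0.698]
contact_force: [1.1, -0.8, 0.4]
width: 0.0913
[ 0.52523501 -0.01294391  0.34045849] [-0.41799062  0.28170384 -0.48139451] [-0.08879354  0.0443074   0.70947652 -0.69770741]
```

View pics/g6.png

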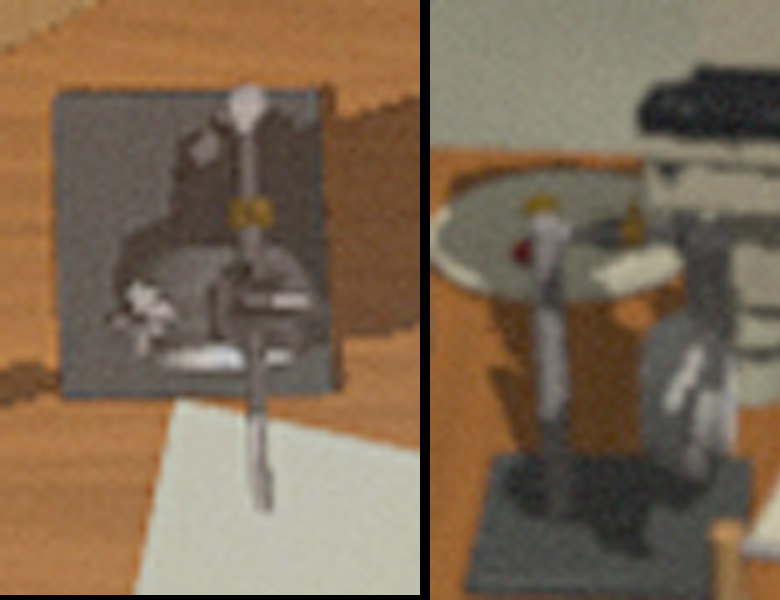

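```bash
python3 -m inch '[[1,-0.8,1,0,0],[1,-0.6,0.9,0,0],[1,0,0,-2,0],[1,0,0,-3,0],[1,0,0,-1.5,0]]';python3 -m inch '[[1,0,0,0,0],[1,0,0,0,0],[1,0,0,0,0],[1,0,0,0,0],[1,0,0,0,0]]'
```

```text
time: 33.2
position: [0.5102, 0.009, 0.275]
orientation: [-0.088, 0.045, 0.71, -0.697]
contact_force: [0.2, -1.1, 0.6]
width: 0.0917
time: 33.83
position: [0.5111, 0.0096, 0.277]
orientation: [-0.087, 0.045, 0.71, -0.697]
contact_force: [-0.1, -0.9, -0.5]
width: 0.0919
```

```bash
python3 -m inch '[[1,-0.1,0,-2,0],[1,0,0,-2.2,0],[1,0,0,-1,0],[1,0,0,0,0],[1,0,0,0,0]]'; python3 -m inch '[[1,0,0,-0.5,0],[-1,0,0,0,0],[-1,0,0,0,0],[-1,0,0,0,0],[-1,0,0,0,0]]'; python3 -m inch '[[-1,0,0,0,0],[-1,0,0,0,0],[-1,0,0,0,0],[-1,0,0,0,0],[-1,0,0,0,0]]'
```

```text
time: 34.45
position: [0.5116, 0.0095, 0.2258]
orientation: [-0.085, 0.047, 0.71, -0.697]
contact_force: [-0.5, 0.1, 0.2]
width: 0.0917
time: 35.08
position: [0.5127, 0.0096, 0.2221]
orientation: [-0.084, 0.048, 0.71, -0.697]
contact_force: [-0.1, -0.1, 0.2]
width: 0.0562
time: 35.7
position: [0.5125, 0.0085, 0.2222]
orientation: [-0.085, 0.048, 0.71, -0.698]
contact_force: [0.0, -1.4, 1.0]
width: 0.0336
```

```bash
python3 -m inch '[[-1,0,0,0.4,0],[-1,0,0,0.4,0],[-1,-0.5,0.09,0,0],[-1,-1,0.17,0,0],[-1,-1,0.17,0,0]]'; python3 -m inch '[[-1,-1,0.17,0,0],[-1,-1,0.17,0,0],[-1,-1.5,0.2,0.2,0],[-1,-1,-0.5,0.2,0],[-1,-0.5,-1.5,0.2,0]]';  python3 -m inch '[[-1,0,-3,0.2,2],[-1,0,-4,0.2,2],[-1,0,-4,0,2],[-1,0,-4,0,2],[-1,0,-4,0,2]]'
```

```text
time: 36.33
position: [0.486, 0.0144, 0.2302]
orientation: [-0.085, 0.048, 0.71, -0.697]
contact_force: [-0.6, -0.2, -1.5]
width: 0.0338
time: 36.95
position: [0.4308, 0.0007, 0.2366]
orientation: [-0.084, 0.046, 0.71, -0.697]
contact_force: [0.2, 0.2, -1.3]
width: 0.0336
time: 37.58
position: [0.4284, -0.1943, 0.2429]
orientation: [-0.018, -0.018, 0.711, -0.703]
contact_force: [1.1, 0.2, -1.1]
width: 0.0336
```

```bash
python3 -m inch '[[-1,0.5,-3,0,1],[-1,1,-2.5,0,1],[-1,1,-1.5,-0.1,0],[-1,0.8,-0.5,0,0],[-1,0,0,0,0]]'; python3 -m inch '[[-1,0,0,0,0],[-1,0,0,0,0],[-1,0,0,0,0],[-1,0,0,0,0],[-1,0,0,0,0]]'
```

```text
time: 38.2
position: [0.4599, -0.2755, 0.2425]
orientation: [-0.008, -0.028, 0.71, -0.703]
contact_force: [-1.3, 0.6, -1.4]
width: 0.0335
time: 38.83
position: [0.4597, -0.2724, 0.2427]
orientation: [-0.006, -0.029, 0.711, -0.703]
contact_force: [-0.0, -0.7, -0.8]
width: 0.0337
```

```bash
python3 -m inch '[[-1,0,-0.6,-0.1,0],[-1,0.5,-0.3,-0.1,0],[-1,0.5,0,0,0],[-1,0,0,0,0],[-1,0,0,0,0]]'; python3 -c "
from h import *
print(bot.read_state()['position'])"
```

```text
time: 39.45
position: [0.4705, -0.2824, 0.2403]
orientation: [-0.007, -0.029, 0.711, -0.703]
contact_force: [0.2, 0.2, -1.4]
width: 0.0337
[ 0.47051501 -0.28235368  0.24032931]
```

```bash
python3 -m inch '[[-1,1,0,0,0],[-1,1,0.05,0,0],[-1,1,0,0,0],[-1,0.8,0.05,0,0],[-1,0,0,0,0]]';python3 -m inch '[[-1,1,0.05,-0.4,0],[-1,1,0.05,-0.4,0],[-1,0.5,0,-0.2,0],[-1,0,0,0,0],[-1,0,0,0,0]]'
```

```text
time: 40.08
position: [0.5121, -0.2807, 0.2403]
orientation: [-0.006, -0.029, 0.711, -0.703]
contact_force: [-0.0, 0.3, -1.5]
width: 0.0335
time: 40.7
position: [0.5383, -0.2796, 0.229]
orientation: [-0.007, -0.03, 0.711, -0.703]
contact_force: [-0.3, 0.6, -1.3]
width: 0.0334
```

```bash
python3 -m inch '[[-1,0.5,0,-0.4,0],[-1,0,0,-0.2,0],[-1,0,0,0,0],[-1,0,0,0,0],[-1,0,0,0,0]]'; python3 -m inch '[[-1,0.8,0.03,-0.1,0],[-1,0.8,0.03,0,0],[-1,0.5,0.03,0,0],[-1,0,0,0,0],[-1,0,0,0,0]]'
```

```text
time: 41.32
position: [0.5433, -0.2803, 0.2232]
orientation: [-0.007, -0.029, 0.711, -0.703]
contact_force: [0.2, 0.7, -0.7]
width: 0.0337
time: 41.95
position: [0.566, -0.2801, 0.2224]
orientation: [-0.007, -0.029, 0.71, -0.703]
contact_force: [-1.4, -0.1, 0.8]
width: 0.0334
```

```bash
python3 -m inch '[[-1,0.6,0.02,0,0],[-1,0.6,0.02,0,0],[-1,0.5,0,0,0],[-1,0,0,0,0],[-1,0,0,0,0]]'
```

```text
time: 42.58
position: [0.5815, -0.28, 0.2222]
orientation: [-0.009, -0.031, 0.71, -0.703]
contact_force: [-1.6, 0.0, 1.2]
width: 0.0335
```

```bash
python3 -m inch '[[-1,0,0,0,0],[-1,0,0,0,0],[-1,0,0,0,0],[-1,0.6,0,0,0],[-1,0.6,0,0,0]]'
```

```text
time: 43.2
position: [0.5853, -0.2803, 0.2218]
orientation: [-0.016, -0.036, 0.711, -0.702]
contact_force: [-15.6, 2.4, 9.8]
width: 0.0336
```

```bash
python3 -m inch '[[-1,0,0,0.1,0],[-1,0,0,0,0],[-1,0,0,0,0],[-1,0,0,0,0],[-1,0,0,0,0]]'
```

```text
time: 43.82
position: [0.5844, -0.2802, 0.2222]
orientation: [-0.017, -0.037, 0.711, -0.702]
contact_force: [-3.8, -0.9, 1.4]
width: 0.0335
```

```bash
python3 -m inch '[[-1,0.4,0,0.05,0],[-1,0.4,0,0,0],[-1,0.3,0,0.05,0],[-1,0.2,0,0,0],[-1,0.2,0,0,0]]'
```

```text
time: 44.45
position: [0.5871, -0.2803, 0.222]
orientation: [-0.028, -0.046, 0.713, -0.7]
contact_force: [-7.3, 1.2, 4.8]
width: 0.0337
```

```bash
python3 -m inch '[[-1,0.4,0,0.05,0],[-1,0.4,0,0.05,0],[-1,0.4,0,0.05,0],[-1,0.4,0,0,0],[-1,0.4,0,0,0]]'
```

```text
time: 45.08
position: [0.5888, -0.2805, 0.2219]
orientation: [-0.045, -0.058, 0.714, -0.696]
contact_force: [-12.3, 1.7, 7.9]
width: 0.0334
```

```bash
python3 -m inch '[[-1,0,0,0.2,0],[-1,0,0,0,0],[-1,0.5,0,0.3,0],[-1,0.5,0,0.3,0],[-1,0.3,0,0.2,0]]'
```

```text
time: 45.7
position: [0.5937, -0.2804, 0.2262]
orientation: [-0.053, -0.065, 0.715, -0.694]
contact_force: [-9.2, -0.3, -4.3]
width: 0.0334
```

```bash
python3 -m inch '[[-1,0.2,0,-0.2,0],[-1,0.1,0,-0.1,0],[-1,0,0,0,0],[-1,0,0,0,0],[-1,0,0,0,0]]'; python3 -m inch '[[-1,-0.3,0,-0.1,0],[-1,-0.3,0,-0.1,0],[-1,-0.2,0,0,0],[-1,0,0,0,0],[-1,0,0,0,0]]'
```

```text
time: 46.32
position: [0.5929, -0.2807, 0.2219]
orientation: [-0.057, -0.068, 0.715, -0.693]
contact_force: [-4.5, -0.6, 0.9]
width: 0.0334
time: 46.95
position: [0.5879, -0.2807, 0.2217]
orientation: [-0.053, -0.065, 0.715, -0.694]
contact_force: [-1.2, -0.6, 1.7]
width: 0.0334
```

```bash
python3 -m inch '[[-1,0,0,0,0],[1,0,0,0,0],[1,0,0,0,0],[1,0,0,0,0],[1,0,0,0,0]]'; python3 -m inch '[[1,0,0,0,0],[1,0,0,0,0],[1,0,0,1,0],[1,0,0,3,0],[1,0,0,4,0]]';  python3 -m inch '[[1,-2,2,2,0],[1,-4,4,0,0],[1,-4,5,0,0],[1,-4,5,0,0],[1,0,5,0,0]]'; python3 -m inch '[[1,0,5,0,0],[1,0,3,0,0],[1,0,0,0,0],[1,0,0,0,0],[1,0,0,0,0]]'
python3 - <<'E'
from h import *
import cv2
d=vision.snapshot("side"); t=vision.snapshot("top"); s=bot.read_state();print(s["position"],s["contact_force"])
b=cv2.resize(d[110:200,210:290],(533,600),interpolation=cv2.INTER_CUBIC)[:,:350]
a=cv2.resize(t[130:215,285:345],(420,595),interpolation=cv2.INTER_CUBIC)
z=np.zeros((600,780,3),np.uint8); z[:595,:420]=a; z[:,430:]=b
cv2.imwrite("pics/g7.png",z[:,:,::-1])
E
```

```text
time: 47.58
position: [0.5889, -0.2796, 0.221]
orientation: [-0.053, -0.065, 0.715, -0.694]
contact_force: [0.9, -0.2, -0.9]
width: 0.0695
time: 48.2
position: [0.5868, -0.2788, 0.3002]
orientation: [-0.055, -0.068, 0.716, -0.692]
contact_force: [1.5, -1.5, 0.4]
width: 0.0919
time: 48.82
position: [0.4463, -0.0708, 0.3285]
orientation: [-0.053, -0.06, 0.714, -0.695]
contact_force: [1.1, -0.1, 0.5]
width: 0.0913
time: 49.45
position: [0.4461, 0.014, 0.3331]
orientation: [-0.049, -0.059, 0.714, -0.696]
contact_force: [-0.5, -0.6, -1.7]
width: 0.0918
[0.44606872 0.01384074 0.33288554] [-0.65419155 -0.50858822 -0.74855416]
```

View pics/g7.png

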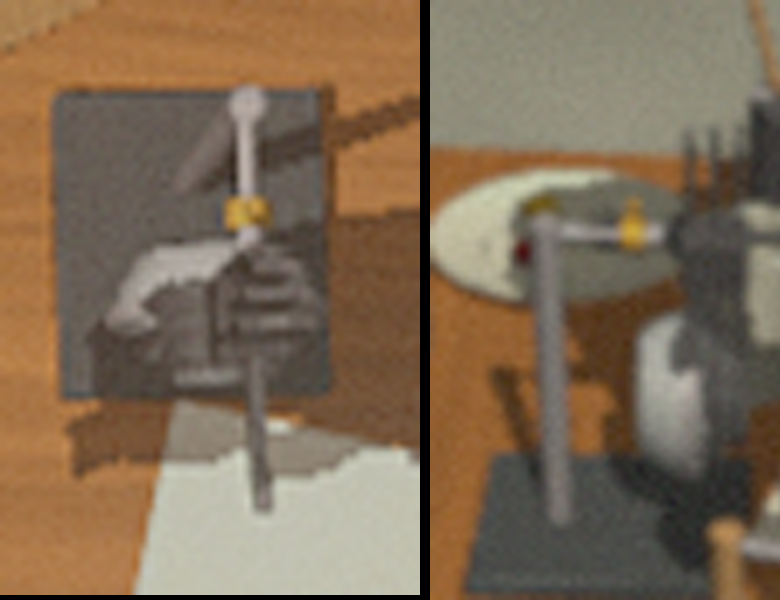

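In the last picture the three plates sit at crop columns 690, 715 and 742. That is about 12–13 mm apart, and they are parallel and upright. The gripper is clear of everything.

```bash
python3 -c "
from cell import bot
print(bot.finish_job())"
```

```text
the job is handed in; nothing more can be done
None
```

The three strainers hang on the hook one inside the other: large against the sprung stop, then middle, then small. They are released, the gripper is clear, and the job was handed in at about 49.5 s of the 72 s allowed; no verdict was reported.

**Last picture:** the three handles are upright and parallel, with plates about 12–13 mm apart (12 mm is fully home). Stillness was judged from that one picture only. I moved nothing else on purpose, but did not check the other items one by one at the end.

**Pressing the middle strainer:** the wrist force peaked at about 15 N. From its position, the stop's spring was pushed in about 11–12 mm.

**Pressing the small strainer:** the wrist force peaked at about 15.6 N on the first push, then 12 N and 9 N on later ones. The wrist reading included the tool pressing down on the bar. I therefore know the force between the strainers only approximately, probably 6–10 N. On two of these pushes the wrist force was higher than the spring's travel alone would explain.

**Other deviations:**
- The tool tilted a little with each push, to about 0.17 rad by the end. I estimate the strainers tilted by up to about 0.1 rad while pressed, within the 0.15 limit, and they hung upright again after release.
- The large strainer was gripped about 7 mm higher than planned, because I lifted before the jaws had fully closed. I noticed this when it touched down on the arm, and it did no harm.

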